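# Close the ring polisher on a ring and hold its bayonet lid

## Task

Put the ring from the wooden block into the basket of the polishing pot. Then fit the black lid with its two lugs through the notches of the pot's collar, push it straight down against the spring as far as it goes, and turn it clockwise (seen from above) about a quarter turn to its stop. The polisher runs only while the lid is held like that, so finish still gripping the lid, keeping it fully down and turned, and leave the other things on the bench where they are.

Things in the scene. Friction and masses are not known exactly. Their poses are not given: they have to be found in the camera images.
- ring_center (a point): The ring to polish: plain metal finger ring lying flat, outer diameter 24 mm, inner 19, height 8, 15 g. Point: its centre, half-way up. It starts on a dark wooden block, 80 x 70 x 20 high, in the middle of the bench (ring centre 24 above the bench).
- lid_grip (a point): The loose black lid, about 0.22 kg, 59 mm high, standing upright on the bench. Point: centre of its grip bar, on the lid's axis, 45 above the lid's underside. The bar is 60 long along the lid's x, 18 wide along y, 28 high, on a disc 96 in diameter and 6 thick whose top is 14 below the point. z is up; half a turn about z makes no difference.
- lid_foot (a point): Centre of the lid's underside, same axes as lid_grip, 45 mm below it. Below the disc is a round plug 74 in diameter, 25 high; at its foot two lugs on the lid's own +x and -x sides, in line with the grip bar, each 12 wide, 10 high, reaching 45 out from the axis.
- pot_mouth (a point): The polishing pot, fixed: grey round housing 144 mm in diameter, metal pot 106 in diameter on it. Point: centre of the mouth at the collar's top face, 90 above the bench; z up. Collar 6 thick, bore 77 in diameter, notches on the pot's own +x and -x sides, about 20 wide, to 47 from the axis. Lugs enter only there (lid x along pot x, either way, within 5 degrees) and turn only below the collar.
- basket (a point): Sprung floor in the pot; goes down and turns with the lid. Point: on its axis at the ledge, 13 mm below the collar top when free; x points along the notches when not turned. Lugs rest on the ledge between low ribs that carry the floor round (about 6 degrees of play); they are then still 3 inside the collar and lid_grip is 45 above this point. Basket: recess in the middle, 56 in diameter, 10 deep.
- plunger (a joint): How far the sprung floor is pushed down, m: 0 free, 0.010 at its stop. The spring takes 6 N at the start and 12 N at the stop (the lid's weight helps by about 2 N). The lid's disc is then still 2 mm above the collar.
- turntable (a joint): How far the sprung floor has been turned clockwise seen from above, rad: 0 free, 1.36 at its stop. A return spring takes 0.06 N m at the start and 0.17 N m at the stop. With the play, the lid turns about 1.47 rad from straight to the stop.
- jar: A bystander: small amber jar 42 in diameter, 45 high; origin at the centre of its underside. Not to be moved.
- tin: A bystander: round metal tin 52 in diameter, 40 high; origin at the centre of its underside. Not to be moved.
- mallet: A bystander: wooden mallet 240 long lying on the bench at the right. Not to be moved.
- pliers: A bystander: flat pliers 140 long lying on the bench at the left. Not to be moved.
Mind the look-alikes: they are no part of the job. Leave any green or red look-alike of the part that bears lid_grip alone.

How it is judged (in metres and radians):
On the way, in this order (a step that is already met when the one before it is completed fails the run):
1. the ring lies in the basket, let go (horizontal distance between ring_center and basket below 0.022 m and z of ring_center in the frame of basket below 0.004 m and contact force between the fingers and ring below 0.1 N), for 0.2 s.
2. the lid is pushed down into the pot, its lugs below the collar (value of joint plunger above 0.006 m and horizontal distance between lid_grip and pot_mouth below 0.006 m and z of lid_grip in the frame of pot_mouth below 0.0275 m), for 0.05 s.
At the end, for the whole second after the job is handed in: Ring in the basket below the ledge, within 22 mm of the axis; lid centred within 6 mm, upright within 0.1 rad, lugs on the ledge (4 mm) and in line with the turned floor (0.25 rad); floor pushed down over 7 of 10 mm and turned over 1.2 of 1.36 rad; fingers still gripping the lid (over 2 N) (horizontal distance between ring_center and basket below 0.022 m and z of ring_center in the frame of basket below 0.004 m and horizontal distance between lid_grip and pot_mouth below 0.006 m and angle between lid_grip's own z axis and vertical below 0.1 rad and z of lid_grip in the frame of basket below 0.049 m and angle between the x axis of lid_grip and the x axis of basket, either way round below 0.25 rad and value of joint plunger above 0.007 m and value of joint turntable above 1.2 rad and contact force between the fingers and lid above 2 N); the arm keeps its last pose, push and grip.
It fails at once if a bystander (jar, tin, mallet or pliers) is moved more than 30 mm (distance of any of jar, tin, mallet, pliers from where it was at the start of the episode above 0.03 m).
It also fails if it takes over 61 s, if anything falls off the work surface, if the arm or the gripper's body presses on something with over 40 N, if the wrist force passes 120 N, or if a joint passes its speed limit or range.

## Robot

A 6-joint arm with a two-finger parallel gripper is mounted at the origin on the work surface. World frame = base frame: x ahead of the robot, y to its left, z up, the work surface at z = 0. Lengths are in m, angles in degrees, forces in N, time in s.
With the tool pointing down it reaches from about 0.375 to 0.75 m from the base axis. Payload 9 kg.
Tool frame: the origin (TCP) lies where the fingers leave the gripper's body, on its centre line; the fingertips stand 73 mm ahead of it and the grasp point (between the pads) lies 54 mm ahead of it (robot.tip_reach is the distance from the TCP to the fingertips, in m); z points along the fingers, y is the direction in which the jaws open and shut (so a half turn about z gives the same grasp; the last joint's range is limited). The gripper opens to 85 mm and grips with 20 to 120 N. Pads are 22 mm wide; open, the fingers measure 114 mm over their backs; the gripper's body (76 mm by 85 mm) begins 54 mm behind the grasp point. The pads swing forward as they close: fully open they stand 13 mm farther back than shut.
Start: joints at [-80.884, 5.964, 5.575, 89.605, 0, 77.527], TCP at [0.221, -0.558, 0.304] pointing down, gripper open.
Joint ranges: [-171.21, 171.21], [-48.23, 106.86], [-62.78, 66.21], [-105.2, 120.99], [-86.42, 89.51], [-180, 180]. Speed limits (degrees/s): [127.2, 127.2, 147.25, 180, 180, 180].

## Interface

Orientations are given as [roll, pitch, yaw] about the fixed x, y, z axes, in that order (R = Rz(yaw) Ry(pitch) Rx(roll)).
In Python, from plant import robot gives the robot as it stands. Calls block until the motion is done:
- robot.move_pose(position, orientation): joint-space move of the TCP to a pose.
- robot.line_to(position, vel=0.15, rotation=None, guard=None): straight line of the TCP; rotation=None keeps the orientation; vel is the mean speed in m/s. With guard (N) it stops when the force on the tool has changed by that much, and returns True; else False.
- robot.goto_joints(angles): joint-space move.
- robot.set_gripper(opening): finger opening in m; the grip force is fixed at half the most; returns when the fingers have stopped.
- robot.pause(seconds).
- robot.ik(position, orientation): joint angles nearest the present ones, or None.
- robot.observe(): the state.
- robot.grab_frame(name): name is "scene" or "side" or "wrist"; returns the picture (420x560x3 uint8, blue, green, red); there is no depth.
- robot.get_calibration(name): a dict with "vertical_fov" (degrees; the focal length in pixels is half the picture's height over the tangent of half this angle, whatever the lens; pixels are square), "cx", "cy" (the principal point, pixels), "rvec" (rotation vector, rad) and "tvec" (3), from world to camera coordinates, as OpenCV has them. Camera axes: x right, y down, z forward; pixel columns grow to the right and rows downward; lengths in m; the calibration is good to about 2 mm. A picture is of the moment at which its call begins: read the wrist's pose just before it. get_calibration takes no time and is no camera call; for the wrist camera it gives the pose at the moment of the call.
A pose or a line that the arm cannot do raises robot.IKError and nothing moves.
- robot.job_done(): hands the job in, once; it reports no verdict.
The state is a dict: "time": time; "q": joint angles; "qvel": joint speeds; "joint_torque": joint torques, N m; "tool_pos": TCP position; "tcp_rot": TCP orientation; "ft_force": force on the tool from outside, world axes, zero at the start; "torque": the same for the moment, N m; "gripper_width": finger opening in m.
Only numpy, scipy, OpenCV 4.12 (cv2) and the standard library are available. Lean on these libraries where they do the work, as an engineer would, in place of code of your own. Each camera call takes 0.05 s, during which the arm holds its last target.

## Working session

There is one attempt and no reset: what is moved stays moved. The work goes in short steps, each a Python script; the robot and the scene stay as the last script left them, time stands still between calls to the robot, and variables do not carry over. Pictures are saved under pics/ and viewed, and the job is handed in when it is done.

```bash
ls; mkdir -p pics; python3 - <<'E'
from plant import robot
import cv2
for n in ["scene","side","wrist"]:
    c=robot.get_calibration(n); print(n,c)
    cv2.imwrite(f"pics/{n}0.png",robot.grab_frame(n))
print(robot.observe())
E
```

```text
pics
scene {'vertical_fov': 48.25016949156004, 'cx': 279.168681620863, 'cy': 209.4657504003644, 'rvec': array([ 2.08409884,  1.62077303, -0.46071303]), 'tvec': array([-0.11581571, -0.40067682,  1.64512425])}
side {'vertical_fov': 55.69716828474305, 'cx': 279.15784922262554, 'cy': 208.12594109645133, 'rvec': array([ 0.62455878, -2.57186457,  1.30728246]), 'tvec': array([0.47205628, 0.20783781, 1.0215204 ])}
wrist {'vertical_fov': 69.73778579009647, 'cx': 285.37449395454155, 'cy': 213.50494978885143, 'rvec': array([-2.35985267,  1.605892  ,  0.27226322]), 'tvec': array([-0.59922161, -0.04200731,  0.38069446])}
{'time': 0.15, 'q': array([-8.08841396e+01,  5.99102684e+00,  5.53820287e+00,  8.96055649e+01,
        1.61566082e-05,  7.75240842e+01]), 'qvel': array([-0.09141252, -0.11871531,  0.04145159,  0.01452121,  0.09141458,
       -0.01150593]), 'joint_torque': array([ 1.22919027e-03, -5.57357490e+01,  5.04005313e+01,  1.26550341e-02,
       -3.83351853e-04, -1.94970568e-05]), 'tool_pos': array([ 0.22074845, -0.55771983,  0.30330691]), 'tcp_rot': array([-1.79942993e+02, -1.26294775e-02,  2.15917699e+01]), 'ft_force': array([ 0.60239209, -0.49980772, -0.23741168]), 'torque': array([-0.03112098, -0.00449795,  0.00257166]), 'gripper_width': 0.08525725665900401}
```

View pics/scene0.png

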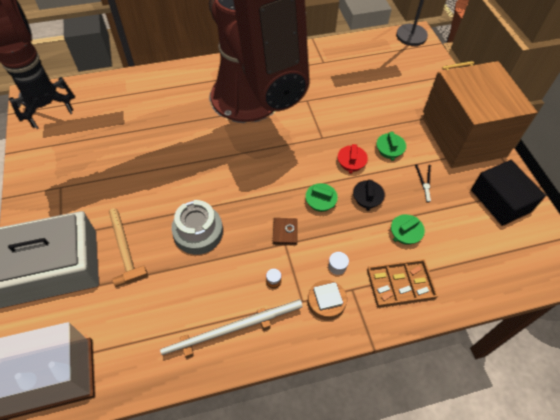

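View pics/side0.png

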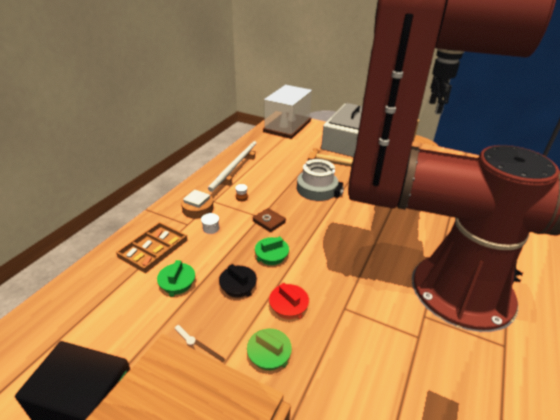

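View pics/wrist0.png

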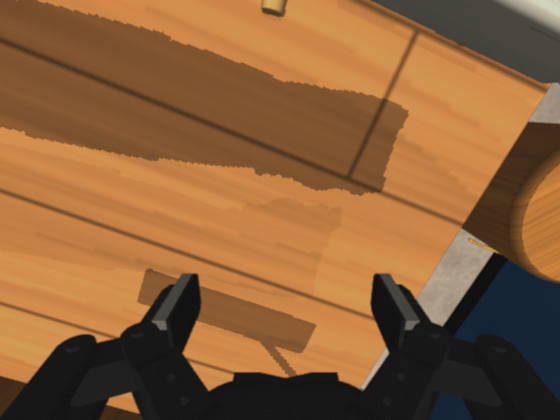

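Candidates for the lid in the scene view are black (369,194), green (321,197), (391,146) and (407,229), and red (352,158). The description calls for black, so I choose (369,194), which is (238,280) in the side view. The ring is at (290,228) on the dark block, and the pot is at (195,215). I'll check with crops and take coarse positions.

```bash
cat > h.py <<'E'
import numpy as np, cv2
from plant import robot
def cal(n):
    c=robot.get_calibration(n); f=210/np.tan(np.radians(c['vertical_fov']/2))
    R=cv2.Rodrigues(np.array(c['rvec']))[0]; return f,c['cx'],c['cy'],R,np.array(c['tvec'])
def ray(c,u,v):
    f,cx,cy,R,t=c; d=R.T@np.array([(u-cx)/f,(v-cy)/f,1]); return -R.T@t,d
def onz(c,u,v,z):
    o,d=ray(c,u,v); return o+d*(z-o[2])/d[2]
def tri(c1,p1,c2,p2):
    o1,d1=ray(c1,*p1);o2,d2=ray(c2,*p2)
    s=np.linalg.lstsq(np.c_[d1,-d2],o2-o1,rcond=None)[0]
    a=o1+s[0]*d1;b=o2+s[1]*d2; return (a+b)/2,np.linalg.norm(a-b)
def proj(c,p):
    f,cx,cy,R,t=c; q=R@np.asarray(p)+t; return q[0]/q[2]*f+cx,q[1]/q[2]*f+cy
E
python3 - <<'E'
from h import *
S=cal("scene");D=cal("side")
for nm,a,z in [("lid",(369,190),.045),("ring",(290,228),.024),("pot",(195,214),.09),("jar",(274,275),.03),("tin",(338,260),.03),("green",(321,195),.04)]:
    print(nm,onz(S,*a,z))
for nm,a,z in [("lid",(238,276),.045),("ring",(267,217),.024),("pot",(319,169),.09),("jar",(241,191),.03),("tin",(210,222),.03),("green",(272,247),.04)]:
    print(nm,onz(D,*a,z))
s=cv2.imread("pics/scene0.png");d=cv2.imread("pics/side0.png")
a=cv2.resize(s[140:260,330:430],(400,480),interpolation=2)
b=cv2.resize(d[220:340,190:290],(400,480),interpolation=2)
cv2.imwrite("pics/crop1.png",np.hstack([a,b]))
E
```

```text
lid [0.51558657 0.25773156 0.045     ]
ring [0.57270324 0.00251024 0.024     ]
pot [ 0.50528887 -0.24798936  0.09      ]
jar [ 0.70513903 -0.07766826  0.03      ]
tin [0.70434458 0.10086986 0.03      ]
green [0.4955509  0.11685992 0.04      ]
lid [0.50919769 0.26644491 0.045     ]
ring [ 0.57096181 -0.00119503  0.024     ]
pot [ 0.50173764 -0.23622638  0.09      ]
jar [ 0.7084726  -0.07721967  0.03      ]
tin [0.70403736 0.10656448 0.03      ]
green [0.48685734 0.12777749 0.04      ]
```

View pics/crop1.png

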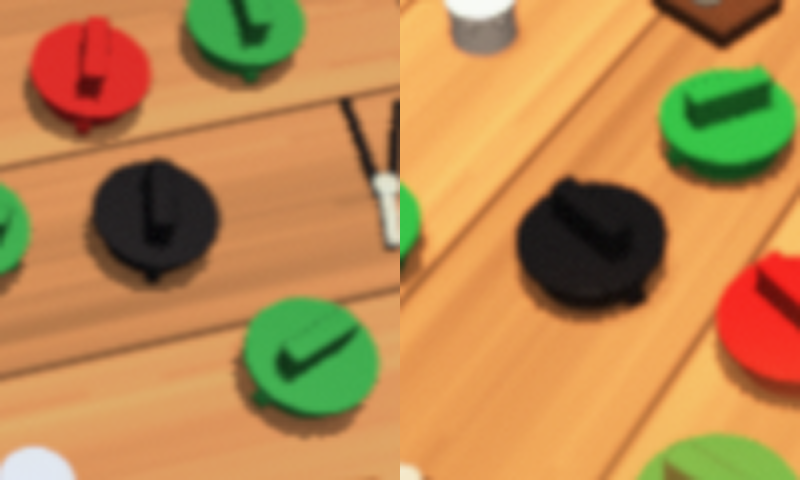

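The crop confirms it: the lid is black with a grip bar, and one lug tip shows at crop (152,275). Next come close wrist views.

```bash
python3 - <<'E'
from h import *
from scipy.spatial.transform import Rotation as Ro
c=cal("wrist");o=robot.observe()
R=Ro.from_euler('xyz',o['tcp_rot'],degrees=True).as_matrix()
print("cam in tool",R.T@(-c[3].T@c[4]-o['tool_pos']), "axis",R.T@c[3].T@[0,0,1],"imgx",R.T@c[3].T@[1,0,0])
# center the camera: aim axis at target
def view(p,h,yaw,name):
    # tcp pos s.t. camera central ray hits p
    Rt=Ro.from_euler('xyz',[180,0,yaw],degrees=True).as_matrix()
    ct=R.T@(-c[3].T@c[4]-o['tool_pos']); ax=Rt@(R.T@c[3].T@[0,0,1]); off=Rt@ct
    camz=h+off[2]; s=(p[2]-camz)/ax[2]
    t=np.array([p[0]-off[0]-s*ax[0],p[1]-off[1]-s*ax[1],h])
    print(name,t,np.hypot(*t[:2]),"q",robot.ik(t,[180,0,yaw]))
    return t
for nm,p,h in [("pot",(.503,-.241,.09),.32),("ring",(.572,0,.024),.25),("lid",(.512,.262,.05),.28)]:
    for y in (0,90,-90,180): view(p,h,y,nm+str(y))
E
```

```text
cam in tool [ 0.08403353  0.00011614 -0.06922932] axis [-0.32746566 -0.00096314  0.94486259] imgx [-1.38494642e-03  9.99998896e-01  5.39360231e-04]
pot0 [ 0.52267184 -0.24118888  0.32      ] 0.575636975413141 q [-37.78236146   1.9285423    3.04221315  91.11367086   0.
 142.21763854]
pot90 [ 0.50318888 -0.22132816  0.32      ] 0.5497137472410739 q [-37.37871583  -2.59790665  -1.46801998  91.12988667   0.
  52.62128417]
pot-90 [ 0.50281112 -0.26067184  0.32      ] 0.5663645733654781 q [ -40.63160414    0.30672038    1.40098641   91.09426603    0.
 -130.63160414]
pot180 [ 0.48332816 -0.24081112  0.32      ] 0.5399963948087935 q [-40.37073816  -4.29099347  -3.09870226  91.19229121   0.
 -40.37073816]
ring0 [ 5.90285540e-01 -1.84802805e-04  2.50000000e-01] 0.5902855685737093 q [-12.70082042   4.02696488  -2.0639365   83.90909862   0.
 167.29917958]
ring90 [0.5721848  0.01828554 0.25      ] 0.5724769074134126 q [-11.25391424   0.92197636  -5.25075152  83.82727213   0.
  78.74608576]
ring-90 [ 0.5718152  -0.01828554  0.25      ] 0.5721074905144717 q [ -14.92449801    0.85753079   -5.31580801   83.8266612     0.
 -104.92449801]
ring180 [5.53714460e-01 1.84802805e-04 2.50000000e-01] 0.5537144911937958 q [-13.51684004  -2.35675124  -8.50442185  83.85232939   0.
 -13.51684004]
lid0 [0.53167184 0.26181112 0.28      ] 0.5926381755222074 q [  13.58531303    4.45492321    1.49556415   87.04064094    0.
 -166.41468697]
lid90 [0.51218888 0.28167184 0.28      ] 0.5845309863646757 q [1.59981867e+01 3.03643938e+00 2.05034481e-02 8.69840641e+01
 0.00000000e+00 1.05998187e+02]
lid-90 [0.51181112 0.24232816 0.28      ] 0.5662804604158813 q [ 12.10616379  -0.15113886  -3.21606534  86.93507352   0.
 -77.89383621]
lid180 [0.49232816 0.26218888 0.28      ] 0.557790307179134 q [14.60229598 -1.63370396 -4.68453293 86.94917103  0.         14.60229598]
```

```bash
python3 - <<'E'
from h import *
import pickle
P={}
for nm,t in [("pot",(.503,-.2213,.32)),("ring",(.572,.018,.25)),("lid",(.512,.2817,.28))]:
    robot.move_pose(t,[180,0,90]); robot.pause(.3)
    c=cal("wrist"); im=robot.grab_frame("wrist"); P[nm]=c
    cv2.imwrite(f"pics/w_{nm}.png",im)
pickle.dump(P,open("cals.pkl","wb")); print(robot.observe()['time'])
E
```

```text
4.8833
```

View pics/w_pot.png

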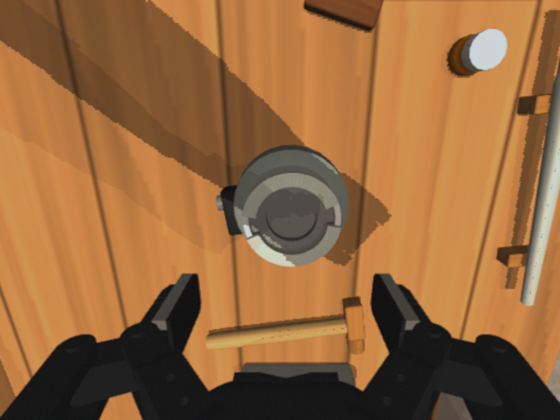

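View pics/w_ring.png

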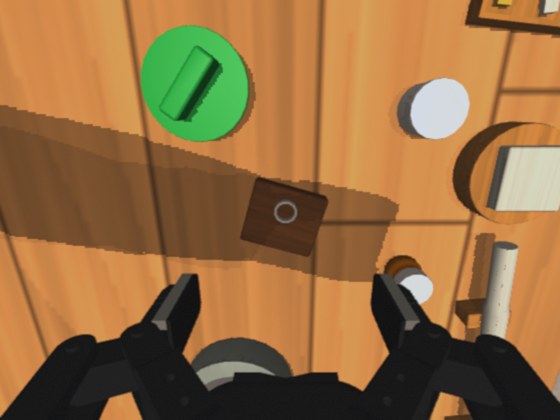

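View pics/w_lid.png

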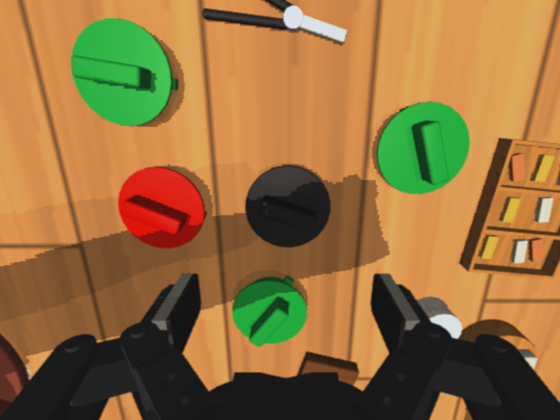

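```bash
python3 - <<'E'
from h import *
p=cv2.imread("pics/w_pot.png")[140:270,225:355]
l=cv2.imread("pics/w_lid.png")[155:255,235:340]
a=cv2.resize(p,(590,590),interpolation=2);cv2.imwrite("pics/c_pot.png",a)
b=cv2.convertScaleAbs(cv2.resize(l,(630,600),interpolation=2),alpha=3);cv2.imwrite("pics/c_lid.png",b)
E
```

```text
(no output)
```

View pics/c_pot.png

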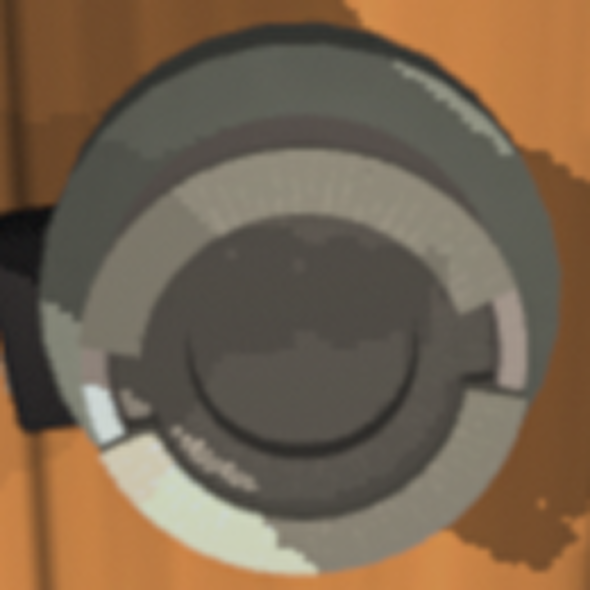

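View pics/c_lid.png

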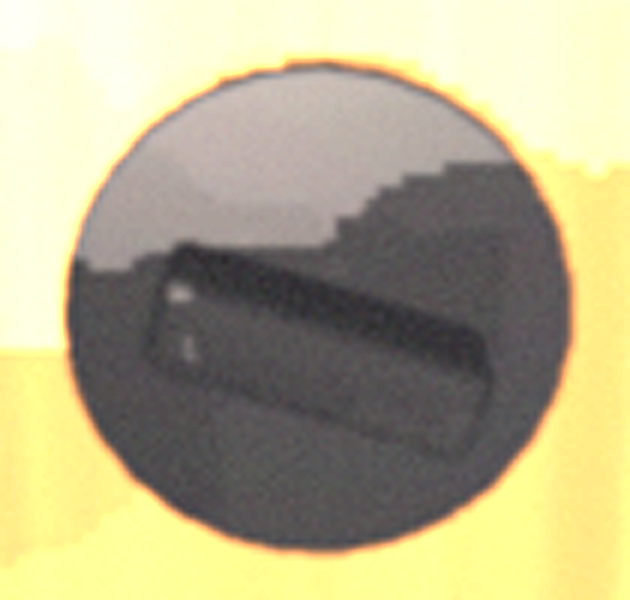

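Pot crop: the collar outer edge runs from (305,148) at the top to (310,573) at the bottom. The notches are at the left, around (130,395), and at the right, around (480,345). Lid crop: the disc is centred near (320,305) and the bar tilts down to the right.

```bash
python3 - <<'E'
from h import *
import pickle
from scipy.optimize import least_squares
P=pickle.load(open("cals.pkl","rb"))
def circ(X):
    r=least_squares(lambda q:np.hypot(X[:,0]-q[0],X[:,1]-q[1])-q[2],[*X[:,:2].mean(0),.05]); return r.x,np.abs(r.fun).max()
c=P["pot"]; k=130/590
f=lambda u,v,z:onz(c,225+(u+.5)*k-.5,140+(v+.5)*k-.5,z)
outer=np.array([f(u,v,.09) for u,v in [(305,148),(180,187),(80,350),(527,330),(495,480),(310,573),(100,450)]])
inner=np.array([f(u,v,.09) for u,v in [(305,213),(200,255),(140,352),(458,312),(158,432),(465,378),(305,520),(215,495)]])
print("outer",circ(outer),"inner",circ(inner))
N=[f(*p,.09)[:2] for p in [(140,355),(158,432),(458,312),(465,378)]]
L=(N[0]+N[1])/2;R=(N[2]+N[3])/2
print("notch",L,R,np.linalg.norm(L-R),np.linalg.norm(N[0]-N[1]),np.linalg.norm(N[2]-N[3]),np.degrees(np.arctan2(*(R-L)[::-1])))
c=P["lid"];im=cv2.imread("pics/w_lid.png")
m=(im.max(2)<70).astype(np.uint8); m[:, :235]=0;m[:,340:]=0;m[:155]=0;m[255:]=0
ct=max(cv2.findContours(m,0,1)[0],key=cv2.contourArea)[:,0,:]
X=np.array([onz(c,u,v,.031) for u,v in ct]); print("lid",circ(X),len(ct))
k2=105/630
g=lambda u,v:onz(c,235+(u+.5)*k2-.5,155+(v+.5)*k2-.5,.059)[:2]
a,b,d,e=g(175,290),g(492,370),g(440,462),g(150,368)
print("bar",(a+b+d+e)/4,[np.linalg.norm(x) for x in (b-a,d-e,a-e,b-d)],[np.degrees(np.arctan2(*x[::-1])) for x in (b-a,d-e)])
c=P["ring"];im=cv2.imread("pics/w_ring.png")
crop=im[170:262,235:335]
cv2.imwrite("pics/c_ring.png",cv2.resize(crop,(600,552),interpolation=2))
E
```

```text
outer (array([ 0.50910448, -0.25034182,  0.05274205]), np.float64(0.0005821539163482908)) inner (array([ 0.50881057, -0.25034796,  0.03798971]), np.float64(0.0007439665475113544))
notch [ 0.47235038 -0.25550871] [ 0.54522653 -0.24355018] 0.07385080100123952 0.019759798992138207 0.016405783129862784 9.318834149728723
lid (array([0.51414946, 0.26167802, 0.0464438 ]), np.float64(0.0012948238765254014)) 233
bar [0.51351856 0.26119414] [np.float64(0.05549963904970625), np.float64(0.052698427602409025), np.float64(0.01461847988638911), np.float64(0.01891601285832479)] [np.float64(-15.008133977960545), np.float64(-19.289424597206175)]
```

View pics/c_ring.png

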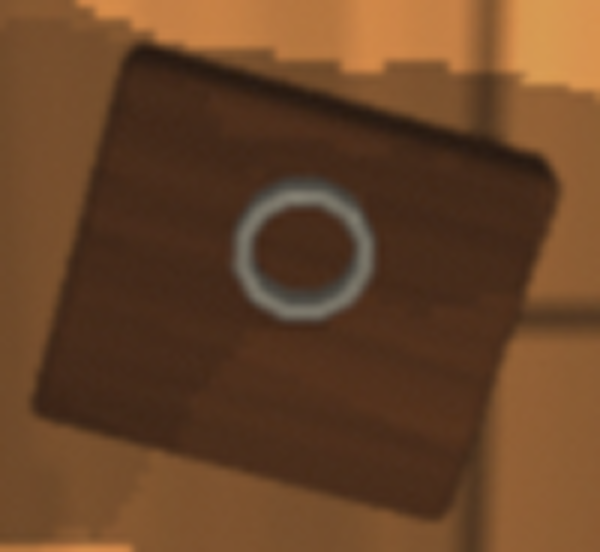

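Pot centre is (0.509,-0.250): fitted radii are 52.7 and 38.0 mm, against 53 and 38.5 given. Notch axis is about 9°. Lid is at (0.514,0.2615), bar about -17°. In the ring crop the ring's top rim is centred at (304,254). Picking the ring.

```bash
python3 - <<'E'
from h import *
import pickle
P=pickle.load(open("cals.pkl","rb"));k=1/6
g=lambda u,v,z:onz(P["ring"],235+(u+.5)*k-.5,170+(v+.5)*k-.5,z)
p=g(304,254,.028); print(p,np.linalg.norm(g(233,254,.028)-g(375,254,.028)),np.linalg.norm(g(304,187,.028)-g(304,322,.028)))
Y=[180,0,-170.7]
robot.set_gripper(.05)
robot.move_pose([p[0],p[1],.16],Y)
hit=robot.line_to([p[0],p[1],.0945],vel=.08,guard=8)
o=robot.observe();print(hit,o['tool_pos'],o['ft_force'],o['time'])
robot.set_gripper(.0); o=robot.observe(); print(o['gripper_width'],o['ft_force'])
robot.line_to([p[0],p[1],.20],vel=.12)
robot.pause(.2);o=robot.observe(); print(o['gripper_width'],o['tool_pos'],o['time'])
cv2.imwrite("pics/ringup.png",robot.grab_frame("wrist"))
E
```

```text
[0.57145345 0.00213373 0.028     ] 0.024177672549233108 0.024286066929290247
False [0.57184979 0.00204857 0.09507992] [-0.32137078 -0.44052794  0.47081202] 8.225
0.01951830178917072 [-1.36669298  0.04054961  5.81382408]
0.0197104290413691 [0.57110119 0.00222898 0.19918439] 9.8667
```

View pics/ringup.png

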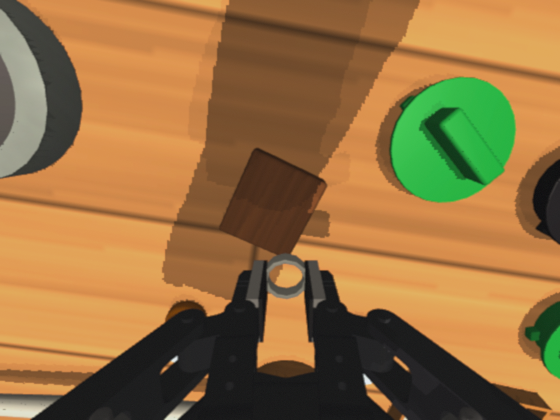

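The ring is held between the pad tips at about (285,275). Next I place it in the basket.

```bash
python3 - <<'E'
from h import *
Y=[180,0,-170.7];x,y=.509,-.2503
robot.move_pose([x,y,.24],Y)
h=robot.line_to([x,y,.155],vel=.1,guard=8)
o=robot.observe();print(h,o['tool_pos'],o['ft_force'],o['gripper_width'])
robot.set_gripper(.036);robot.pause(.2)
robot.line_to([x,y,.24],vel=.12)
# closer look at pot, camera centred, yaw 180
robot.move_pose([x+.0,y,.26],[180,0,-170.7])
robot.line_to([x-.035,y-.006,.27])
robot.pause(.3);c=cal("wrist");import pickle;pickle.dump(c,open("cp.pkl","wb"))
im=robot.grab_frame("wrist");cv2.imwrite("pics/pot2.png",im);print(proj(c,[x,y,.09]),robot.observe()['time'])
E
```

```text
False [ 0.50935251 -0.25052999  0.15576895] [0.08534614 0.1069744  0.80347731] 0.019769173097962174
(np.float64(285.6548446330611), np.float64(248.8404723370998)) 14.3083
```

View pics/pot2.png

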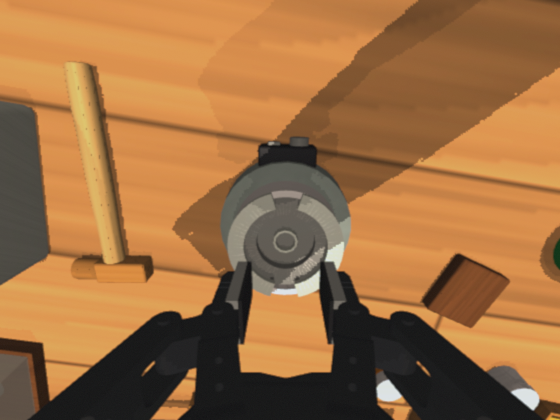

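The ring lies in the middle of the basket at (285,240). I'll zoom in on the notches to fix the angle.

```bash
python3 - <<'E'
from h import *
p=cv2.imread("pics/pot2.png")[175:305,220:350]
cv2.imwrite("pics/c_pot2.png",cv2.convertScaleAbs(cv2.resize(p,(590,590),interpolation=2),alpha=1.4))
E
```

```text
(no output)
```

View pics/c_pot2.png

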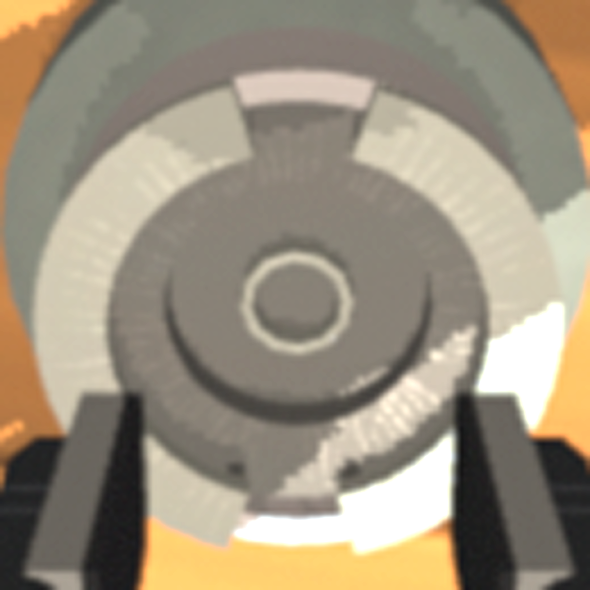

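```bash
python3 - <<'E'
from h import *
import pickle
c=pickle.load(open("cp.pkl","rb"));k=130/590
f=lambda u,v,z=.09:onz(c,220+(u+.5)*k-.5,175+(v+.5)*k-.5,z)[:2]
T=(f(252,155)+f(355,160))/2;B=(f(246,498)+f(345,497))/2
ang=lambda v:np.degrees(np.arctan2(*v[::-1]))
print(T,B,ang(B-T),(T+B)/2,np.linalg.norm(B-T))
T2=(f(238,87)+f(373,92))/2;B2=(f(232,545)+f(352,551))/2;print(ang(B2-T2),(T2+B2)/2)
print("ring",f(298,302,.075))
# perpendicular check: notch edge chords
print(ang(f(355,160)-f(252,155))-90,ang(f(373,92)-f(238,87))-90)
E
```

```text
[ 0.47149223 -0.25568329] [ 0.54574442 -0.24520615] 8.031532627394668 [ 0.50861833 -0.25044472] 0.07498771362932778
7.717208823837911 [ 0.50808746 -0.25072237]
ring [ 0.50818759 -0.25077743]
6.30648510661716 7.039357107790153
```

Notch axis is about 8° and the pot centre (0.5087,-0.2505), consistent with the first view. Now I'll grasp the lid.

```bash
python3 - <<'E'
from h import *
x,y=.5139,.2615
robot.line_to([.474,-.256,.30])
robot.set_gripper(.045)
robot.move_pose([x,y,.20],[180,0,163])
h=robot.line_to([x,y,.1065],vel=.1,guard=6)
o=robot.observe();print(h,o['tool_pos'],o['ft_force'],o['gripper_width'],o['tcp_rot'])
robot.set_gripper(0);robot.pause(.2)
o=robot.observe();print(o['tool_pos'],o['ft_force'],o['gripper_width'])
robot.line_to([x,y,.30],vel=.15);robot.pause(.2)
o=robot.observe();print(o['tool_pos'],o['ft_force'],o['gripper_width'],o['time'])
cv2.imwrite("pics/lidup_w.png",robot.grab_frame("wrist"))
cv2.imwrite("pics/lidup_s.png",robot.grab_frame("side"))
E
```

```text
False [0.5144093  0.26162002 0.10732008] [0.51618164 0.23340672 0.36984774] 0.045271891914876974 [1.79963525e+02 6.23422043e-02 1.62997826e+02]
[0.51439376 0.26160517 0.10728466] [-0.14101477 -1.03807549  5.99739972] 0.017154865261014667
[0.51369082 0.26143759 0.29934561] [-1.0735714  -0.09270736 -1.46324952] 0.016813905082375905 20.1083
```

View pics/lidup_w.png

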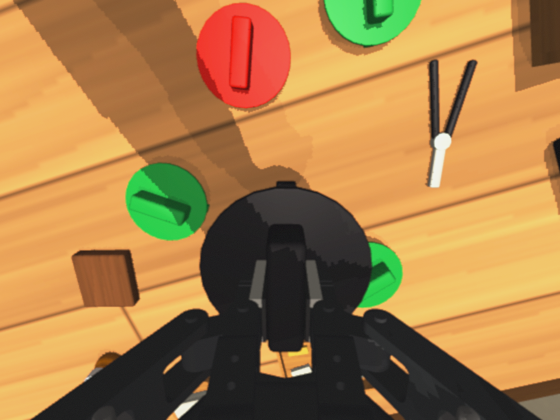

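View pics/lidup_s.png

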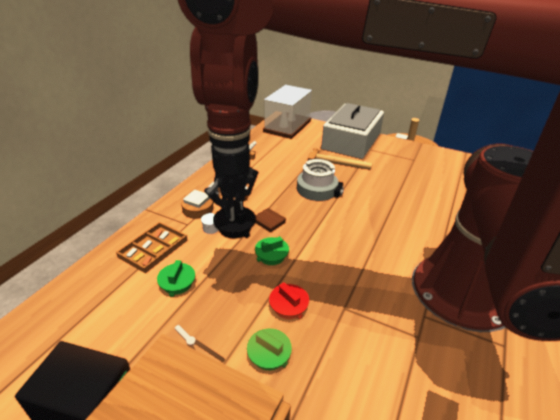

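The lid is held, with its lug tip visible at (287,184). Now I'll measure the disc's offset from the tool axis.

```bash
python3 - <<'E'
from h import *
from scipy.optimize import least_squares
im=cv2.imread("pics/lidup_w.png");c=cal("wrist");o=robot.observe()
z=o['tool_pos'][2]-.0763
m=(im.max(2)<75).astype(np.uint8)
pts=[]
for th in np.arange(180,361,2):
    if 260<th<282: continue
    t=np.radians(th); 
    for r in np.arange(110,50,-.5):
        u,v=286+r*np.cos(t),270+r*np.sin(t)
        if m[int(round(v)),int(round(u))] : pts.append((u,v));break
X=np.array([onz(c,u,v,z)[:2] for u,v in pts])
fun=lambda q:np.hypot(X[:,0]-q[0],X[:,1]-q[1])-.048
r=least_squares(fun,X.mean(0),loss='soft_l1',f_scale=.001)
print("fixR",r.x-o['tool_pos'][:2],np.abs(r.fun).max(),len(X))
r3=least_squares(lambda q:np.hypot(X[:,0]-q[0],X[:,1]-q[1])-q[2],[*r.x,.048],loss='soft_l1',f_scale=.001);print("free",r3.x[:2]-o['tool_pos'][:2],r3.x[2])
e=np.radians(163);ax=np.array([np.cos(e),np.sin(e)])
for q in (r.x,r3.x[:2]):
    d=q-o['tool_pos'][:2];print("along tool x",d@ax,"along y(sym)",d@[ax[1],-ax[0]])
cv2.imwrite("pics/x.png",m*255)
# lug tip direction: image lug tip at z foot
p=onz(c,287,182,z-.031+.01);d=p[:2]-r.x;print("lug",np.linalg.norm(d),np.degrees(np.arctan2(d[1],d[0])))
E
```

```text
fixR [ 7.30860884e-05 -4.55454318e-04] 0.007371722820371296 81
free [-0.00208462  0.00014707] 0.04625041619700473
along tool x -0.0002030545293641442 along y(sym) -0.00041418482641537407
along tool x 0.0020365287173611923 along y(sym) -0.00046884332338030835
lug 0.046180675886979064 161.7924990186454
```

```bash
cat > p.py <<'E'
x,y=.5091,-.2505
Y=[180,0,-171.8]
E
python3 - <<'E'
from h import *
from p import *
robot.line_to([.5139,.2615,.32])
robot.move_pose([x,y,.26],Y)
robot.line_to([x,y,.215],vel=.08);robot.pause(.4)
o=robot.observe();print(o['tool_pos'],o['tcp_rot'],o['ft_force'],o['time'])
h=robot.line_to([x,y,.187],vel=.02,guard=5)
o=robot.observe();print(h,o['tool_pos'],o['tcp_rot'],o['ft_force'],o['torque'],o['gripper_width'],o['time'])
cv2.imwrite("pics/ins_w.png",robot.grab_frame("wrist"))
cv2.imwrite("pics/ins_s.png",robot.grab_frame("side"))
E
```

```text
[ 0.50919895 -0.25058208  0.21524222] [-1.79981575e+02  1.57384732e-02 -1.71800343e+02] [-0.16316503  0.44339802 -1.8901796 ] 23.475
False [ 0.50913772 -0.25054202  0.18715007] [-1.79991407e+02  6.93359325e-03 -1.71800029e+02] [ 0.44953917 -0.50848208 -2.62570282] [-0.02117884  0.02154456 -0.00802036] 0.016957054204471543 25.025
```

View pics/ins_w.png

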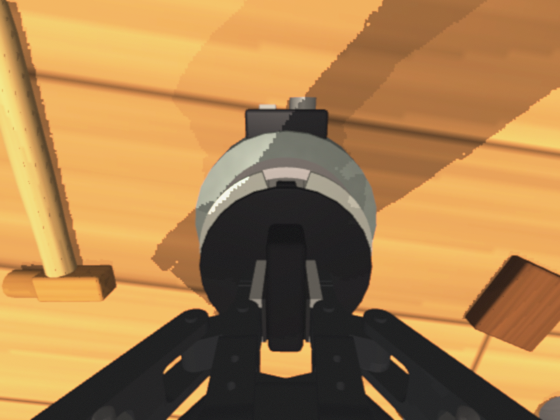

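The lug at (287,184) sits in the notch and the lid is 10 mm in without contact. I'll push down to the stop.

```bash
python3 - <<'E'
from h import *
from p import *
for z in (.183,.180,.177,.174,.172):
    h=robot.line_to([x,y,z],vel=.02,guard=25)
    robot.pause(.1);o=robot.observe();print(h,o['tool_pos'],o['ft_force'].round(2),o['torque'].round(3),o['time'])
    if h: break
E
```

```text
False [ 0.50933699 -0.25070422  0.18356652] [1.04 0.28 3.29] [-0.025 -0.108  0.03 ] 25.575
False [ 0.50932962 -0.25071163  0.18031005] [-0.54  0.22  5.22] [-0.06  -0.125 -0.036] 25.975
False [ 0.50934817 -0.25071923  0.177551  ] [-0.58 -0.58  6.78] [-0.001  0.04   0.001] 26.375
False [ 0.50935644 -0.25072115  0.17475528] [-0.46  0.66  8.71] [ 0.17   0.11  -0.012] 26.775
False [ 0.50945553 -0.25072244  0.1741093 ] [-4.11  2.22 18.11] [ 0.691  1.053 -0.066] 27.125
```

It is at the stop: force rose to 18 N at TCP z 0.174. Now I turn it clockwise.

```bash
python3 - <<'E'
from h import *
from p import *
for a in (15,30,45,60,72,80,84):
    yaw=(-171.8-a+180)%360-180
    robot.line_to([.5088,y,.172],vel=.01,rotation=[180,0,yaw])
    o=robot.observe();print(a,o['tool_pos'].round(4),o['tcp_rot'].round(2),o['ft_force'].round(2),o['torque'].round(3),o['q'][5].round(1),round(o['time'],2))
    if abs(o['torque'][2])>1.5: break
E
```

```text
15 [ 0.5093 -0.2508  0.1742] [-1.7993e+02  1.2000e-01  1.7319e+02] [-2.46  2.69 17.55] [0.664 0.764 0.092] -32.6 27.53
30 [ 0.5092 -0.2508  0.1741] [-1.7996e+02  1.2000e-01  1.5819e+02] [-3.67  2.51 18.58] [0.681 0.839 0.089] -17.6 27.94
45 [ 0.5092 -0.2508  0.1741] [-1.7998e+02  1.2000e-01  1.4319e+02] [-4.61  2.17 18.24] [0.631 0.882 0.171] -2.6 28.35
60 [ 0.5091 -0.2508  0.1741] [1.7999e+02 1.1000e-01 1.2819e+02] [-4.36  2.83 18.85] [0.626 1.023 0.161] 12.4 28.76
72 [ 0.5091 -0.2508  0.1741] [1.7998e+02 1.0000e-01 1.1619e+02] [-5.25  2.22 18.5 ] [0.644 1.125 0.159] 24.4 29.12
80 [ 0.5093 -0.2509  0.1741] [1.7994e+02 1.2000e-01 1.0819e+02] [-3.41  2.56 17.83] [0.529 0.835 0.16 ] 32.4 29.41
84 [ 0.5095 -0.251   0.1741] [1.7991e+02 1.4000e-01 1.0420e+02] [-1.94  2.61 16.48] [0.351 0.548 0.244] 36.4 29.66
```

```bash
python3 - <<'E'
from h import *
from p import *
for a in (85.5,87):
    yaw=(-171.8-a+180)%360-180
    robot.line_to([.5088,y,.172],vel=.01,rotation=[180,0,yaw]);robot.pause(.3)
    o=robot.observe();print(a,o['tool_pos'].round(4),o['tcp_rot'].round(2),o['ft_force'].round(2),o['torque'].round(3),o['gripper_width'],round(o['time'],2))
    if abs(o['torque'][2])>.8: break
cv2.imwrite("pics/end_w.png",robot.grab_frame("wrist"))
cv2.imwrite("pics/end_s.png",robot.grab_frame("scene"))
E
```

```text
85.5 [ 0.5095 -0.251   0.1741] [1.7991e+02 1.4000e-01 1.0275e+02] [-2.02  1.67 16.73] [0.326 0.563 0.564] 0.01677040474708547 30.21
87 [ 0.5095 -0.251   0.1741] [1.7991e+02 1.4000e-01 1.0129e+02] [-2.56  1.59 16.08] [0.224 0.529 1.012] 0.016835059896627813 30.76
```

View pics/end_w.png

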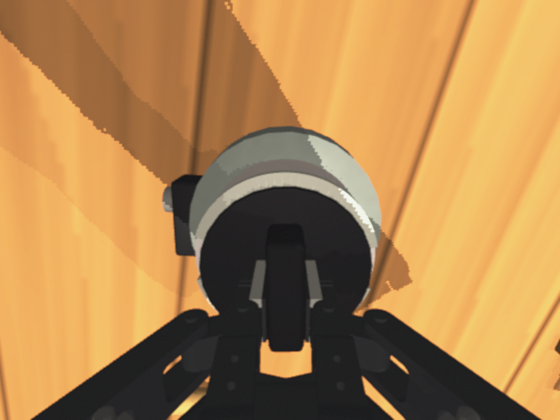

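View pics/end_s.png

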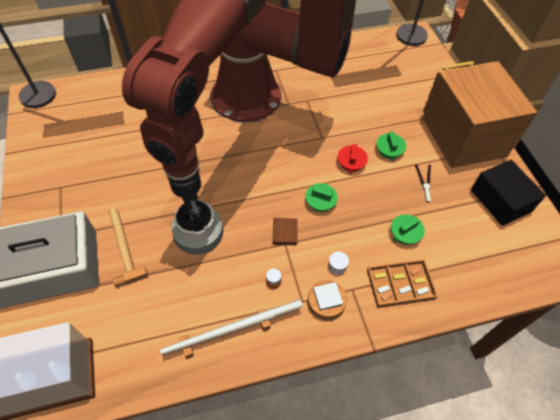

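Torque rose from 0.16 to 1.0 N m at about 84–87°, so the lid is against the turn stop. The bar is still aligned between the pads at (287,285) and everything else is in place. Handing in.

```bash
python3 - <<'E'
from plant import robot
robot.job_done()
o=robot.observe();print(o['tool_pos'],o['ft_force'],o['torque'],o['gripper_width'],o['time'])
E
```

```text
the job is handed in; nothing more can be done
the job is handed in; nothing more can be done
```

The ring is in the basket, and I handed the job in still gripping the lid, pushed down and turned. The interface reports no verdict, and no state could be read after hand-in.

- **Ring:** I placed it in the basket. A wrist view before the lid went on showed it lying in the middle, less than 1 mm from the measured pot axis. I could not see it once the lid was on.
- **Lid down:** The black lid's lugs went through the notches without contact. I pushed it until it stopped moving down, at about 17 N.
- **Lid turned:** I turned it clockwise to its stop. The torque rose from 0.16 to 1.0 N m between about 84° and 87°, where I expected the stop.
- **Last reading:** The clock stood at about 31 s of the 61 s allowed. The tool was within 1 mm of the measured pot centre, vertical to 0.2°, and the gripper was closed on the bar.
- **Bystanders:** The last scene picture showed the jar, tin, mallet, pliers and the red and green look-alikes where they started.

**Disagreements:**
- The notch angle came out between 6° and 9° in different measurements. I used 8.2°, inside the 5° tolerance.
- A free circle fit put the lid about 2 mm off the tool axis, while the other fits gave less than 0.5 mm. The clean insertion supports the smaller figure.
- The gripper read 19.7 mm on the 24 mm ring and 16.8 mm on the 18 mm bar, so its width reading runs low.

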